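Sort the loose bones and bulb holder on the anatomy storeroom counter

TASK

Sort the four loose things on the counter: the rib and the breastbone both go into the galvanised bin, each lying flat on its floor side by side; the heel bone goes into the enamel kidney dish and the brass bulb holder into the open wooden box, each standing on its underside as it does now. The rib lies across the breastbone, so lift it clear first without dragging the breastbone along, and only then take the breastbone. Lower things into place rather than dropping or throwing them, and leave the amber glue jar and the little bulb carton where they are.

Things in the scene. Friction and masses are not known exactly. Their poses are not given: they have to be found in the camera images.
- rib: Ivory plastic rib, a gently curved flat bar 140 mm long, 15 wide, 10 thick, loose, about 30 g. Starts flat across the breastbone (underside 12 mm above the counter), roughly at right angles to it. Origin: underside, mid-width at mid-length; x along the bar there, y across, z up. Its ends lie 13 mm to the +y side; the middle 20 mm are straight. Centre of mass 4 mm to +y.
- breastbone: Cream resin breastbone, a flat plate 132 mm long, 12 thick, loose, about 80 g, flat on the counter under the rib at the start. Origin: underside, middle of the straight part; x along it, y across, z up. Straight part x = -43 to +43 mm, 38 mm wide; a broader head 50 mm wide ends at x = -72 mm, a narrow tip (16 wide, 8 thick) at x = +61 mm.
- heel_bone: Cream resin heel bone, a stubby rounded block 74 mm long (x), 34 mm wide with flat sides (y), loose, 70 to 140 g, standing on its flat underside. Origin: middle of the underside, z up. The front half (+x) is 37 mm high, the rear hump (x = -37 to -7 mm) 42 mm high.
- bulb_holder: Brass bayonet bulb holder, round, standing upright, 55 mm tall, loose, 50 to 100 g. Origin: centre of the underside, z up along its axis. Foot 32 mm in diameter, a collar 40 mm in diameter between 18 and 27 mm height, above it a plain barrel 27 mm in diameter from 28 to 55 mm height, with a dark socket mouth on top.
- rib_bin: Galvanised steel open-topped rectangular bin, fixed, outside 165 mm (x) by 200 mm (y), 50 mm high, walls and floor 4 mm thick (inner floor 157 x 192 mm at z = 4 mm). Origin: centre of the underside, z up. Room for the rib and the breastbone side by side, both lying along y, for instance at x = +42 and -33 mm.
- kidney_dish: White enamel kidney dish with a blue rim, fixed, 235 mm long (y), 120 mm wide, 38 mm high, upright walls 4 mm, inner floor at z = 4 mm. Origin: underside, mid-length, midway between the two long walls there (inner clear width 116 mm at the middle); both ends curve 15 mm towards +x. z up.
- wooden_box: Open plain wooden square box, fixed, outside 130 x 130 mm, 45 mm high, walls and floor 6 mm thick (inner 118 x 118 mm, floor at z = 6 mm). Origin: centre of the underside, z up.
- glue_jar: Small amber glass glue jar with a lid, 40 mm in diameter, 50 mm high, loose, not to be moved. Origin: centre of the underside.
- bulb_carton: Small closed cardboard carton 42 x 42 mm, 59 mm high, loose, not to be moved. Origin: centre of the underside.
Things that resemble listed ones, but are neither listed nor needed, are in the scene too. There is more than one size of the breastbone; the one meant has the size given above.

How it is judged:
By the outcome, as a careful person would: the job done as asked, in the order asked, and still so for the second after the job is handed in, with the robot touching nothing.
It also fails if it takes over 115 s, if anything falls off the work surface, if the arm or the gripper's body presses on something with over 40 N, if the wrist force passes 120 N, or if a joint passes its speed limit or range.

ROBOT

A 7-joint arm with a two-finger parallel gripper is mounted at the origin on the work surface. World frame = base frame: x ahead of the robot, y to its left, z up, the work surface at z = 0. Lengths are in mm, angles in rad, forces in N, time in s.
With the tool pointing down it reaches from about 425 to 875 mm from the base axis. Payload 9.9 kg.
Tool frame: the origin (TCP) lies midway between the tips of the shut fingers; the grasp point (between the pads) lies r.grasp_offset behind it (r.grasp_offset is the distance from the TCP to the grasp point, in mm); z points along the fingers, y is the line along which they close (so a half turn about z gives the same grasp; the last joint's range is limited). The gripper opens to 85 mm and grips with 20 to 120 N. Pads are 22 mm wide; open, the fingers measure 114 mm over their backs; the gripper's body (76 mm by 85 mm) begins 54 mm behind the grasp point. The pads swing forward as they close: fully open they stand 13 mm farther back than shut.
Start: joints at [-1.298, 0.576, 0.025, 1.437, -0.015, 1.129, -0.057], TCP at [235.755, 632.494, 231.289] pointing down, gripper open.
Joint ranges: [-2.76, 2.76], [-0.34, 2.15], [-1.52, 1.57], [0.19, 2.46], [-1.09, 4.23], [0.17, 1.99], [-2.82, 2.82]. Speed limits (rad/s): [2.22, 2.22, 3.01, 3.01, 3.14, 3.14, 3.14].

INTERFACE

Orientations are given as a rotation vector (axis times angle).
In Python, from plant import r, grab_frame, calibration, workorder gives the robot as it stands. The module is installed in compiled form; this text tells all that it offers.
- The arm moves only by the shell command python3 -m handwheel 'ROWS' [FORCE]. ROWS is text: rows parted by semicolons, each of 7 numbers parted by spaces: the shift along the tool's x, y, z as a fraction of full scale, then the turn, a rotation vector about the tool's x, y, z as a fraction of full scale, then the opening, from 0 (shut) to 1 (fully open). In form: tx ty tz rx ry rz jaw; .... A call has exactly 8 rows; each row shifts and turns the commanded pose from where the row before left it, along the tool's axes as they then stand; what a row does not reach is not made up. Full scale, the value 1, is 40 cm for a shift and 60 degrees for a turn. A row lasts 1/12 s, in which the tool goes at most 41.7 mm and 7.16 degrees, less where a joint would pass 70% of its speed; a pose out of reach is approached as far as the arm can. A call with a number of a shift or a turn outside -1 to 1 is refused whole. A call with a gripper value outside its range is refused whole. The fingers move at their own pace and stop on an object; FORCE is the grip in N (left out, the last holds). Time passes only in rows, so rows that do not move let the fingers close, or fill a call up. It gives the time, the measured TCP pose, the force, the opening and the grip force at its end, in the units of the state.
- r.state(): the state, without advancing time (a new reading comes with each control period).
- grab_frame(name): name is "scene" or "top"; returns the picture (400x640x3 uint8, red, green, blue); there is no depth.
- calibration(name): a dict with "fx", "fy", "cx", "cy" (pixels), "origin" and "orientation" of the camera in the world. Camera axes: x right, y down, z forward; pixel columns grow to the right and rows downward; lengths in mm; the calibration is good to about 2 mm. A picture is of the moment at which its call begins. calibration takes no time and is no camera call.
- workorder.job_done(): hands the job in; it is judged then, once.
The state is a dict: "clock": time; "q": joint angles; "qvel": joint speeds; "tau": joint torques, N m; "tcp_pos": TCP position; "orientation": TCP orientation; "wrist_force": force on the tool from outside, world axes, zero at the start; "moment": the same for the moment, N m; "grip_width": finger opening in mm; "grasp_force": force on a finger pad.
Only numpy, scipy, OpenCV 4.12 (cv2) and the standard library are available. Lean on these libraries where they do the work, as an engineer would, in place of code of your own. Each camera call takes 0.05 s, during which the arm holds its last target. There are 200 camera calls.

## Working session

There is one attempt and no reset: what is moved stays moved. The work goes in short steps, Python scripts to look and compute and a shell command to move; the robot and the scene stay as the last step left them, time stands still between calls to the robot, and variables do not carry over. Pictures are saved under pics/ and viewed, at most 14 in all, crops included, and the job is handed in when it is done.

```bash
mkdir -p pics; ls
python3 - <<'E'
from plant import r, grab_frame, calibration
import cv2
for n in("scene","top"):
    cv2.imwrite(f"pics/{n}0.png",grab_frame(n)[:,:,::-1]); c=calibration(n); print(n,c)
print(r.state(), r.grasp_offset)
E
```

```text
pics
scene {'fx': 383.66941494238085, 'fy': 383.66941494238085, 'cx': 314.5150337167959, 'cy': 202.0769355880971, 'origin': array([1013.12345059, -291.70638846,  715.27714566]), 'orientation': array([-2.04152946, -1.3119357 ,  0.52812173])}
top {'fx': 424.36698065072784, 'fy': 424.36698065072784, 'cx': 320.27510781964463, 'cy': 199.086576474532, 'origin': array([ 293.0635306 ,   12.96537532, 1262.50071769]), 'orientation': array([-2.16841575,  2.19716872, -0.12788402])}
{'clock': 0.1, 'q': array([-1.29778715,  0.57643976,  0.02483233,  1.43783481, -0.01501597,
        1.12901168, -0.05648078]), 'qvel': array([ 0.00013908, -0.00162306,  0.00069363, -0.00128681,  0.00207407,
       -0.00102037,  0.00170626]), 'tau': array([ 5.77676139e-03, -7.67314196e+01,  2.25754023e+00, -2.86607516e+01,
        1.57987699e-02,  8.69562908e-03,  6.48661899e-05]), 'tcp_pos': array([235.60347466, 632.10284947, 230.53030134]), 'orientation': array([-5.57379338e-01, -3.09153394e+00,  2.34703256e-03]), 'wrist_force': array([-0.99654196,  0.1361818 ,  0.46997372]), 'moment': array([ 0.05089388,  0.0041077 , -0.01789556]), 'grasp_force': 0.0, 'grip_width': 85.04978632288477} 18.700000000000003
```

View pics/scene0.png

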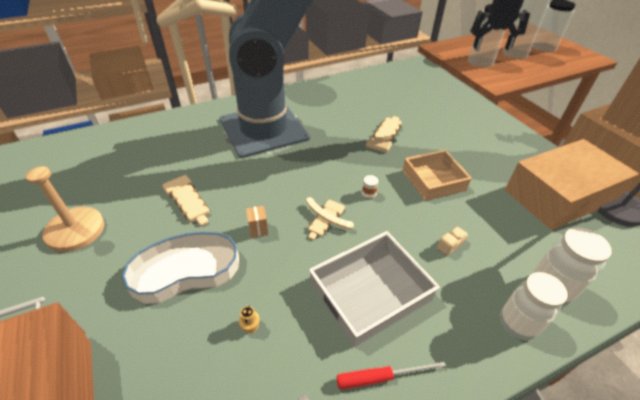

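View pics/top0.png

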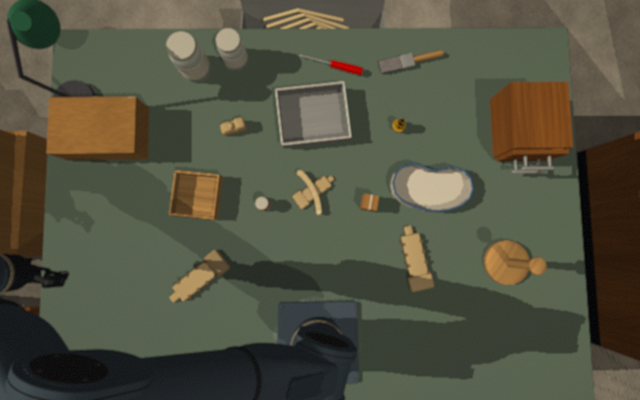

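The top view shows three breastbone-like pieces, at top (313,190), (198,277) and (416,258). The one at (313,190), under the rib, spans about 45 px, or roughly 132 mm. The other two span about 65 px (around 190 mm) and are too large, so (313,190) fits the description. The other things in the top view:
- heel bone (232,126)
- bulb holder (399,126)
- bin (313,113)
- dish (432,188)
- box (195,195)
- jar (262,203)
- carton (370,201)

I'll confirm the breastbone in one enlarged crop.

```bash
cat > h.py <<'E'
import numpy as np, cv2
from scipy.spatial.transform import Rotation as R
from plant import r, grab_frame, calibration
def cal(n):
    c=calibration(n); return c,R.from_rotvec(c["orientation"]).as_matrix(),np.array(c["origin"])
def ray(n,uv):
    c,M,o=cal(n); d=M@np.array([(uv[0]-c["cx"])/c["fx"],(uv[1]-c["cy"])/c["fy"],1]); return o,d/np.linalg.norm(d)
def plane(n,uv,z):
    o,d=ray(n,uv); return o+d*(z-o[2])/d[2]
def tri(us,ut):
    a,d=ray("scene",us); b,e=ray("top",ut)
    s=np.linalg.lstsq(np.c_[d,-e],b-a,rcond=None)[0]; p,q=a+s[0]*d,b+s[1]*e
    return (p+q)/2,np.linalg.norm(p-q)
def proj(n,P):
    c,M,o=cal(n); p=M.T@(np.array(P)-o); return np.array([c["fx"]*p[0]/p[2]+c["cx"],c["fy"]*p[1]/p[2]+c["cy"]])
E
python3 - <<'E'
import cv2,numpy as np
t=cv2.imread("pics/top0.png");s=cv2.imread("pics/scene0.png")
def crop(im,u,v,w,h,k):
    return cv2.resize(im[v:v+h,u:u+w],None,fx=k,fy=k,interpolation=cv2.INTER_CUBIC)
a=np.hstack([crop(t,285,160,57,57,7),crop(s,298,185,66,66,6.05)[:399,:399]])
cv2.imwrite("pics/c1.png",a)
b=np.hstack([crop(t,210,105,45,45,6),crop(s,430,220,45,45,6)])
c=np.hstack([crop(t,380,105,45,45,6),crop(s,230,297,45,45,6)])
cv2.imwrite("pics/c2.png",np.vstack([b,c]))
E
```

```text
(no output)
```

View pics/c1.png

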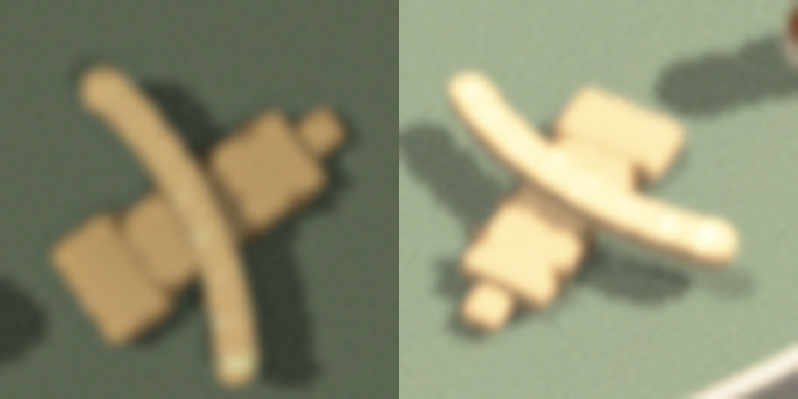

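View pics/c2.png

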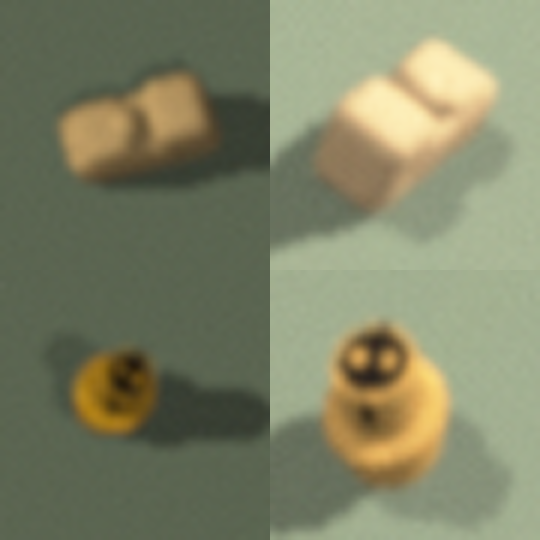

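The crops confirm the 132 mm breastbone under the rib: head at top (296,200), tip at (334,178), rib middle at (313.6,192), with the rib ends curving left. The heel bone and brass holder both stand upright. Next I'll measure by masks and two-view triangulation.

Run:
```python
from h import *
t=cv2.imread("pics/top0.png");s=cv2.imread("pics/scene0.png")
np.set_printoptions(precision=1,suppress=True)
def mask(im,u,v,w,h,f,k=8):
    c=cv2.resize(im[v:v+h,u:u+w],None,fx=k,fy=k,interpolation=cv2.INTER_CUBIC).astype(int)
    m=f(c[...,2],c[...,1],c[...,0]).astype(np.uint8)*255
    cs,_=cv2.findContours(m,cv2.RETR_EXTERNAL,cv2.CHAIN_APPROX_NONE); c=max(cs,key=cv2.contourArea)
    off=lambda p:(np.array(p)+.5)/k-.5+[u,v]
    M=cv2.moments(c); rc=cv2.minAreaRect(c)
    return off((M["m10"]/M["m00"],M["m01"]/M["m00"])),off(cv2.boxPoints(rc)),off(c[:,0,:])
warm=lambda R,G,B:(R-G>6)
for n,a,b in [("heel",(t,212,108,42,36),(s,430,220,46,40)),("holder",(t,385,110,30,30),(s,232,298,36,40)),
   ("carton",(t,352,186,34,30),(s,238,200,38,42))]:
    ct,bt,_=mask(*a,warm);cs,bs,_=mask(*b,warm)
    print(n,ct,cs,tri(cs,ct),"\n rect@z35",[plane("top",p,35)[:2] for p in bt])
def mk(x): return x
rib={"endA":((350.7,224.7),(299.7,172.6)),"endB":((309.2,199.9),(318.9,212.4)),"mid":((327.9,215.6),(313.6,192.1))}
for k,v in rib.items(): print("rib",k,*tri(*v),plane("top",v[1],22),plane("scene",v[0],22))
S=lambda x,y:((x-399)/6.05+298-.4,y/6.05+185-.4); T=lambda x,y:(x/7+285-.4,y/7+160-.4)
for k,a,b in [("tip",S(484,318),T(338,130)),("head c1",S(590,92),T(52,255)),("head c2",S(684,130),T(114,343))]:
    print("bb",k,*tri(a,b) if k!='x' else '',plane("top",b,12))
B={"++":((437,288),(275,86)),"+-":((361,335),(346,82)),"--":((312,270),(351,141)),"-+":((387,236),(280,147))}
for k,v in B.items(): print("bin",k,*tri(*v),plane("top",v[1],50))
X={"++":((469,178),(175,171)),"+-":((415,187),(222,171)),"--":((404,162),(217,219)),"-+":((451,152),(169,215))}
for k,v in X.items(): print("box",k,*tri(*v),plane("top",v[1],45))
# dish rim: white/blue mask
ct,bt,cc=mask(t,380,158,104,60,lambda R,G,B:(B>G+2)|(R>120),4); print("dish",ct,bt.tolist(),[plane("top",p,38)[:2] for p in bt])
M=R.from_rotvec(r.state()["orientation"]).as_matrix(); print(M)
a=np.hstack([cv2.resize(t[155:220,160:230],None,fx=5.5,fy=5.5,interpolation=2),cv2.resize(t[155:220,385:480],None,fx=4,fy=5.5,interpolation=2)[:, :380]])
b=np.hstack([cv2.resize(s[145:205,395:480],None,fx=4,fy=4,interpolation=2),cv2.resize(s[230:305,118:248],None,fx=3.2,fy=3.2,interpolation=2)])
w=max(a.shape[1],b.shape[1]); P=lambda q:np.pad(q,((0,0),(0,w-q.shape[1]),(0,0)))
cv2.imwrite("pics/c3.png",np.vstack([P(a),P(b)])[:600,:800])
```

```text
heel [232.7 126. ] [451.8 240.4] (array([634.5, 243.7,  18. ]), np.float64(1.5336798522507185)) 
 rect@z35 [array([639.9, 283.7]), array([662.2, 210.3]), array([619.6, 197.6]), array([597.4, 270.9])]
holder [398.6 125. ] [248.7 319.3] (array([ 631.8, -251. ,   23.5]), np.float64(3.6441689768192242)) 
 rect@z35 [array([ 650.2, -228.8]), array([ 649.9, -272.9]), array([ 606.3, -271.4]), array([ 606.7, -227.5])]
carton [369.2 202. ] [256.8 220.7] (array([ 400.8, -155.6,   32.3]), np.float64(4.043235913410854)) 
 rect@z35 [array([ 380.3, -125.7]), array([ 430.3, -135.7]), array([ 420.3, -188.8]), array([ 370.3, -178.7])]
rib endA [493.1  48.2  18.2] 7.713439588460335 [490.7  44.7  22. ] [497.4  49.9  22. ]
rib endB [373.9  -7.5  17.4] 6.400402396058699 [372.3 -10.4  22. ] [379.4  -6.5  22. ]
rib mid [436.7  10.9  11.6] 14.623313324971631 [432.3   4.4  22. ] [448.1  13.   22. ]
bb tip [477.8 -49.6   3. ] 9.734124381927916 [474.5 -53.6  12. ]
bb head c1 [413.6  52.   31.1] 33.72291182910776 [422.5  68.3  12. ]
bb head c2 [397.7  63.2 -12.5] 45.7771110884428 [384.9  42.5  12. ]
bin ++ [741.
[... 159 characters left out ...]
0509221 [ 577.7 -106.3   50. ]
bin -+ [567.7 103.9  29.8] 4.870763982153371 [561.9 100.3  50. ]
box ++ [496.5 404.3  42.3] 1.2988467018629903 [495.6 402.9  45. ]
box +- [484.5 253.5  59.1] 26.621648501930153 [494.2 268.2  45. ]
box -- [359.1 288.5  32.5] 10.122608058412634 [355.7 281.3  45. ]
box -+ [376.2 430.8  33.9] 22.056191876836074 [368.9 417.6  45. ]
dish [431.9 186.9] [[387.7490577697754, 207.26957321166992], [391.89638900756836, 160.16776490211487], [475.4826354980469, 167.52755737304688], [471.3352966308594, 214.62936401367188]] [array([ 383.7, -210.2]), array([ 522.1, -226.5]), array([ 497.7, -472.8]), array([ 359.1, -453.8])]
[[-0.9  0.3 -0. ]
 [ 0.3  0.9 -0. ]
 [-0.  -0.  -1. ]]
```

View pics/c3.png

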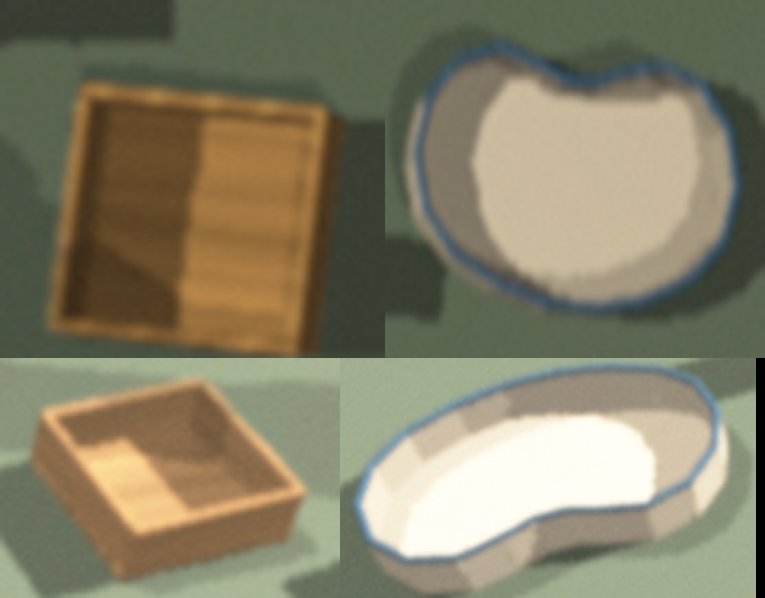

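```bash
cat >> h.py <<'E'
def mask(im,u,v,w,h,f,k=8):
    c=cv2.resize(im[v:v+h,u:u+w],None,fx=k,fy=k,interpolation=cv2.INTER_CUBIC).astype(int)
    m=f(c[...,2],c[...,1],c[...,0]).astype(np.uint8)*255
    m=cv2.morphologyEx(m,cv2.MORPH_OPEN,np.ones((7,7)))
    cs,_=cv2.findContours(m,cv2.RETR_EXTERNAL,cv2.CHAIN_APPROX_NONE); c=max(cs,key=cv2.contourArea)
    off=lambda p:(np.array(p)+.5)/k-.5+[u,v]
    M=cv2.moments(c)
    return off((M["m10"]/M["m00"],M["m01"]/M["m00"])),off(cv2.boxPoints(cv2.minAreaRect(c))),off(c[:,0,:])
warm=lambda R,G,B:(R-G>6)
def ext(c,d):
    q=c@np.array(d,float); return c[q>q.max()-.3].mean(0)
E
python3 - <<'E'
from h import *
np.set_printoptions(precision=1,suppress=True)
t=cv2.imread("pics/top0.png");s=cv2.imread("pics/scene0.png")
_,_,ct=mask(t,285,160,57,57,warm);_,_,cs=mask(s,298,185,58,56,warm)
for n,ds,dt,z in [("ribA",(1,.5),(-.5,-1),17),("ribB",(-.7,-.9),(.3,1),17),("tip",(-.6,.8),(.85,-.53),8),("headend",(.5,-1),(-.85,.53),12)]:
    a,b=ext(cs,ds),ext(ct,dt); print(n,a,b,*tri(a,b),plane("scene",a,z),plane("top",b,z))
g=lambda R,G,B:(G-R<5)&(B-R>-25)&(abs(R-B)<25)
for im,reg,n in [(t,(262,70,102,88),"top"),(s,(300,225,150,120),"scene")]:
    c,b,cc=mask(im,*reg,g,4); h=cv2.convexHull(cc.astype(np.float32))
    print("bin",n,c,[(ext(cc,d),plane(n,ext(cc,d),50)[:2]) for d in [(1,1),(1,-1),(-1,-1),(-1,1)]] if n=="top" else [(ext(cc,d),plane(n,ext(cc,d),50)[:2]) for d in [(1,0),(0,1),(-1,0),(0,-1)]])
X={"++":((470.7,178),(174.9,170.5)),"+-":((428.7,188),(220.4,174.5)),"--":((405.5,158.5),(214.5,219)),"-+":((446.2,150.5),(169,214.6))}
for k,v in X.items(): print("box",k,*tri(*v))
dl,dr=plane("scene",(123.3,274.4),38),plane("scene",(236.7,249.4),38); print("dish ends scene",dl,dr)
print("dish top ends",plane("top",(393,191),38),plane("top",(472,201),38), "waist",plane("top",(385+195/4,155+85/5.5),38),plane("top",(385+200/4,155+307/5.5),38), "scene waist",plane("scene",(118+200/3.2,230+157/3.2),38))
E
```

```text
ribA [352.9 226.8] [297.7 169.4] [501.9  52.1  17.9] 3.2801481174595204 [501.9  54.1  17. ] [501.3  50.7  17. ]
ribB [306.8 197.4] [319.1 214.7] [366.4  -9.3  20.3] 3.182048453921371 [364.   -6.5  17. ] [366.  -10.8  17. ]
tip [309.  238.2] [333.4 176.9] [480.  -54.    3.9] 3.359890215073343 [483.8 -53.9   8. ] [478.8 -55.3   8. ]
headend [342.3 204.1] [293.1 198.8] [415.6  67.7   9.4] 5.572704017307135 [418.9  68.9  12. ] [414.1  65.1  12. ]
bin top [312.7 112.8] [(array([348.2, 135.2]), array([595. , -98.4])), (array([342.3,  83.2]), array([751.5, -84.2])), (array([277.3,  90.3]), array([731.1, 107.4])), (array([280.2, 140.8]), array([580.2,  99.6]))]
bin scene [385.2 268.3] [(array([432.8, 285.3]), array([729.7, 109.2])), (array([402.5, 303.3]), array([738.2,  30.6])), (array([315.2, 271.1]), array([600.6, -92.4])), (array([385.6, 235.7]), array([579.6,  92.1]))]
box ++ [498.7 405.6  43.5] 4.3715759736429805
box +- [486.2 275.9  46.2] 8.262174129138199
box -- [358.3 292.7  43. ] 8.733488349554838
box -+ [372.9 423.   40.2] 8.691839891382553
dish ends scene [ 435.6 -456.1   38. ] [ 469.5 -222.7   38. ]
dish top ends [ 431. -227.   38.] [ 398.9 -457.6   38. ] waist [ 490.3 -348.9   38. ] [ 371.6 -347.8   38. ] scene waist [ 496.1 -350.4   38. ]
```

The dish waist is at about (432,-349), the box centre at about (429,349), and the bin centre at about (660,3) with yaw near 0.068. The rib middle is at about (439.5,9) with its x axis at 0.427 rad. The triangulated rib height of 18–20 mm agrees with the text. Moving above the rib first.

```bash
cat > go.py <<'E'
import sys
from h import *
s=r.state(); p=s["tcp_pos"]; M=R.from_rotvec(s["orientation"]).as_matrix()
a=[float(v) for v in sys.argv[1:]]
ya=np.arctan2(M[1,1],M[0,1])
print("clk %.1f"%s["clock"],"tcp",p.round(1),"yaw_y %.3f"%ya,"toolz",M[:,2].round(3),"w %.1f gf %.1f"%(s["grip_width"],s["grasp_force"]),"F",s["wrist_force"].round(1),"q7 %.2f"%s["q"][6])
if len(a)>=3:
    d=M.T@(np.array(a[:3])-p)/400; print("shift units",d.round(4),"rows",np.ceil(np.linalg.norm(d)/.104), "/8:",(d/8).round(4))
if len(a)>3:
    w=-(a[3]-ya); w=(w+np.pi)%(2*np.pi)-np.pi; print("rz units %.3f rows>=%.1f"%(w/np.radians(60),abs(np.degrees(w))/7.16))
E
python3 go.py 439.5 9 150 1.998
```

```text
clk 0.1 tcp [235.6 632.1 230.5] yaw_y 1.214 toolz [-0.    -0.001 -1.   ] w 85.0 gf 0.0 F [-1.   0.1  0.5] q7 -0.06
shift units [-1.0217 -1.2814  0.2033] rows 16.0 /8: [-0.1277 -0.1602  0.0254]
rz units -0.749 rows>=6.3
```

```bash
R="";
python3 -m handwheel '-0.064 -0.08 0 0 0 0 1; -0.064 -0.08 0 0 0 0 1; -0.064 -0.08 0 0 0 0 1; -0.064 -0.08 0 0 0 0 1; -0.064 -0.08 0 0 0 0 1; -0.064 -0.08 0 0 0 0 1; -0.064 -0.08 0 0 0 0 1; -0.064 -0.08 0 0 0 0 1' 30
python3 -m handwheel '-0.064 -0.08 0 0 0 0 1; -0.064 -0.08 0 0 0 0 1; -0.064 -0.08 0 0 0 0 1; -0.064 -0.08 0 0 0 0 1; -0.064 -0.08 0 0 0 0 1; -0.064 -0.08 0 0 0 0 1; -0.064 -0.08 0 0 0 0 1; -0.064 -0.08 0 0 0 0 1' 30
python3 -m handwheel '0 0 0.05 0 0 -0.1 0.5; 0 0 0.05 0 0 -0.1 0.5; 0 0 0.05 0 0 -0.1 0.5; 0 0 0.05 0 0 -0.1 0.5; 0 0 0 0 0 -0.1 0.5; 0 0 0 0 0 -0.1 0.5; 0 0 0 0 0 -0.1 0.5; 0 0 0 0 0 -0.05 0.5' 30
python3 go.py 439.5 9 60 1.998
```

```text
clock: 0.77
tcp_pos: [338.3, 319.0, 231.2]
orientation: [-0.557, -3.092, 0.0]
wrist_force: [0.8, -0.5, 0.1]
grip_width: 85.4
grasp_force: 0.0
clock: 1.43
tcp_pos: [440.7, 7.7, 231.4]
orientation: [0.557, 3.092, 0.0]
wrist_force: [1.5, -0.0, -0.1]
grip_width: 85.5
grasp_force: 0.0
clock: 2.1
tcp_pos: [440.5, 9.6, 151.0]
orientation: [0.677, -3.067, -0.0]
wrist_force: [0.8, 1.1, -0.4]
grip_width: 42.4
grasp_force: 0.0
clk 2.1 tcp [440.5   9.6 151. ] yaw_y 2.005 toolz [-0.001 -0.    -1.   ] w 42.4 gf 0.0 F [ 0.8  1.1 -0.4] q7 1.89
shift units [ 0.0026 -0.0003  0.2275] rows 3.0 /8: [ 0.0003 -0.      0.0284]
rz units 0.007 rows>=0.1
```

```bash
python3 -m handwheel '0 0 0.05 0 0 0 0.5; 0 0 0.05 0 0 0 0.5; 0 0 0.05 0 0 0 0.5; 0 0 0.05 0 0 0 0.5; 0 0 0.05 0 0 0 0.5; 0 0 0 0 0 0 0.5; 0 0 0 0 0 0 0.5; 0 0 0 0 0 0 0.5' | head -2
python3 - <<'E'
from h import *
s=grab_frame("scene")[:,:,::-1];t=grab_frame("top")[:,:,::-1]
cv2.imwrite("pics/d1.png",np.hstack([cv2.resize(x,None,fx=6,fy=6,interpolation=2) for x in (s[175:245,290:360],t[160:230,285:347])]))
print(proj("top",[440,9,50]),proj("scene",[440,9,50]))
E
```

```text
clock: 2.77
tcp_pos: [441.0, 9.6, 52.0]
[312.01949279 188.38272032] [325.32105586 205.99357691]
```

View pics/d1.png

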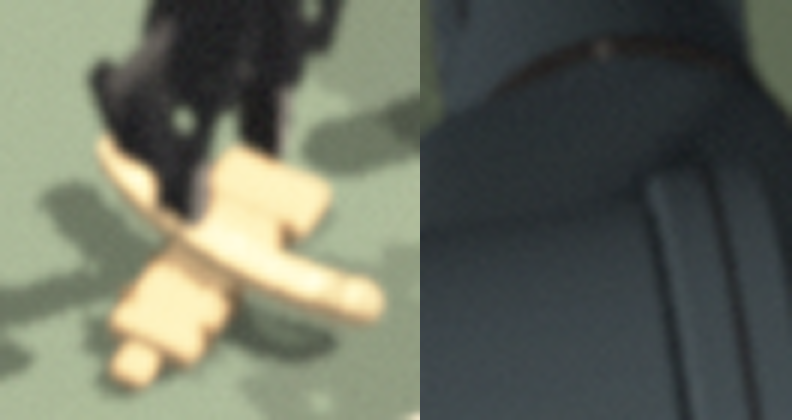

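The crop shows the open fingers straddling the rib's middle, with the tips near scene (320,211) and (334,200). Their midpoint matches the projected target. I'll lower, close gently and lift straight up.

```bash
python3 -m handwheel '-0.002 0 0.03 0 0 0 0.5; 0 0 0.03 0 0 0 0.5; 0 0 0.021 0 0 0 0.5; 0 0 0.01 0 0 0 0.5; 0 0 0 0 0 0 0.3; 0 0 0 0 0 0 0.2; 0 0 0 0 0 0 0.1; 0 0 0 0 0 0 0.1' 25
python3 -m handwheel '0 0 0 0 0 0 0; 0 0 0 0 0 0 0; 0 0 0 0 0 0 0; 0 0 0 0 0 0 0; 0 0 0 0 0 0 0; 0 0 0 0 0 0 0; 0 0 0 0 0 0 0; 0 0 0 0 0 0 0'
```

```text
clock: 3.53
tcp_pos: [441.7, 10.0, 15.4]
orientation: [-0.668, 3.069, -0.0]
wrist_force: [-0.4, -0.4, 1.3]
grip_width: 14.0
grasp_force: 27.5
clock: 4.2
tcp_pos: [441.7, 10.0, 15.4]
orientation: [-0.668, 3.069, -0.0]
wrist_force: [-0.7, 0.3, 7.1]
grip_width: 13.9
grasp_force: 28.1
```

```bash
python3 -m handwheel '0 0 -0.005 0 0 0 0; 0 0 -0.01 0 0 0 0; 0 0 -0.02 0 0 0 0; 0 0 -0.04 0 0 0 0; 0 0 -0.06 0 0 0 0; 0 0 -0.06 0 0 0 0; 0 0 -0.06 0 0 0 0; 0 0 -0.06 0 0 0 0'
python3 - <<'E'
from h import *
s=grab_frame("scene")[:,:,::-1]
cv2.imwrite("pics/d2.png",cv2.resize(s[100:260,270:400],None,fx=3.5,fy=3.5,interpolation=2))
E
python3 go.py 703 6 140 0.068
```

```text
clock: 4.87
tcp_pos: [441.1, 9.9, 142.8]
orientation: [-0.668, 3.07, -0.0]
wrist_force: [-0.1, 0.1, -0.4]
grip_width: 14.1
grasp_force: 27.4
clk 4.9 tcp [443.   10.  146.4] yaw_y 1.999 toolz [ 0.005  0.001 -1.   ] w 14.0 gf 27.4 F [ 2.  -0.   4.4] q7 1.89
shift units [-0.5871 -0.2789  0.0195] rows 7.0 /8: [-0.0734 -0.0349  0.0024]
rz units 1.844 rows>=15.5
```

View pics/d2.png

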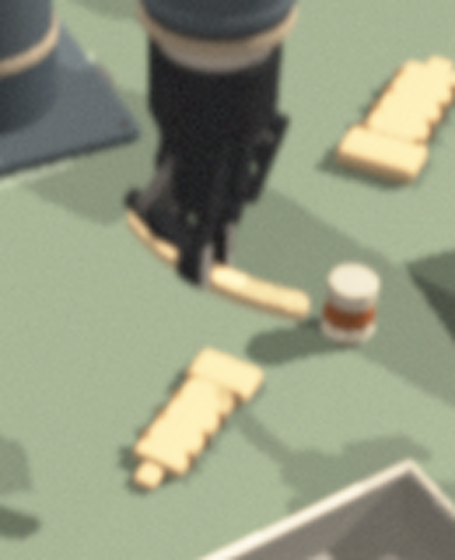

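The rib hangs level in the gripper. The breastbone stays on the counter at crop (200,415), so it was not dragged. I'll re-measure the breastbone here and get the bin's rim corners from an enlarged crop.

Run:
```python
from h import *
np.set_printoptions(precision=1,suppress=True)
t=cv2.imread("pics/top0.png");s=cv2.imread("pics/scene0.png")
a=cv2.resize(t[70:160,262:362],None,fx=4,fy=4,interpolation=2);b=cv2.resize(s[230:340,305:445],None,fx=2.8,fy=2.8,interpolation=2)
P=lambda q:np.pad(q,((0,370-q.shape[0]),(0,0),(0,0)))
cv2.imwrite("pics/c4.png",np.hstack([P(a),P(b)]))
n=cv2.cvtColor(grab_frame("scene"),cv2.COLOR_RGB2BGR); cv2.imwrite("pics/s3.png",n)
c,bx,cc=mask(n,300,195,50,50,warm)
print(c,plane("scene",c,7)); 
for p in bx: print(plane("scene",p,10))
for d in [(.5,-1),(-.55,.83),(1,.1),(-.6,-1)]: print(ext(cc,d),plane("scene",ext(cc,d),10))
```

```text
[324.8 218.4] [441.3   8.2   7. ]
[456.1 -64.5  10. ]
[374.   60.8  10. ]
[432.2  74.7  10. ]
[506.9 -48.1  10. ]
[342.4 204.1] [417.7  70.2  10. ]
[309.3 238.4] [486.1 -54.1  10. ]
[344.5 207.8] [431.5  68.9  10. ]
[327.8 199.3] [386.3  43.5  10. ]
```

View pics/c4.png

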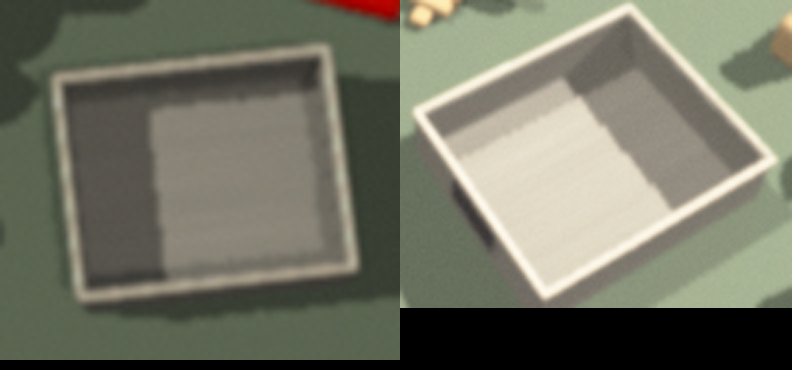

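```bash
python3 - <<'E'
from h import *
np.set_printoptions(precision=1,suppress=True)
T=lambda x,y:(x/4+262-.4,y/4+70-.4); S=lambda x,y:(x/2.8+305-.3,y/2.8+230-.3)
P=[]
for k,a,b in [("++",S(377,158),T(52,75)),("+-",S(145,300),T(328,44)),("--",S(14,112),T(357,270)),("-+",S(232,5),T(80,301))]:
    p,e=tri(a,b); P.append(p); print(k,p,e)
P=np.array(P); print(P.mean(0)); y=P[0]-P[1]+P[3]-P[2]; x=P[0]-P[3]+P[1]-P[2]
print(np.arctan2(-y[0],y[1]),np.arctan2(x[1],x[0]),np.linalg.norm(y)/2,np.linalg.norm(x)/2)
E
python3 go.py
```

```text
++ [737.2 116.4  53.1] 3.587252950126216
+- [760.2 -86.3  50.8] 4.257664976509633
-- [ 590.7 -103.6   48.7] 5.7323744846541045
-+ [570.   98.8  50.8] 7.430088978404182
[664.5   6.4  50.9]
0.10762894655107487 0.10350742651547949 203.72656059177476 169.2211293383444
clk 5.0 tcp [443.2  10.1 144.6] yaw_y 1.999 toolz [ 0.006  0.001 -1.   ] w 14.2 gf 27.4 F [ 1.3 -0.1 -0.8] q7 1.89
```

```bash
python3 go.py 706.3 10.8 140 0.105
python3 -m handwheel '-0.074 -0.034 0 0 0 0 0; -0.074 -0.034 0 0 0 0 0; -0.074 -0.034 0 0 0 0 0; -0.074 -0.034 0 0 0 0 0; -0.074 -0.034 0 0 0 0 0; -0.074 -0.034 0 0 0 0 0; -0.074 -0.034 0 0 0 0 0; -0.074 -0.034 0 0 0 0 0'
python3 -m handwheel '0 0 0 0 0 0.11 0; 0 0 0 0 0 0.11 0; 0 0 0 0 0 0.11 0; 0 0 0 0 0 0.11 0; 0 0 0 0 0 0.11 0; 0 0 0 0 0 0.11 0; 0 0 0 0 0 0.11 0; 0 0 0 0 0 0.11 0'
python3 -m handwheel '0 0 0 0 0 0.11 0; 0 0 0 0 0 0.11 0; 0 0 0 0 0 0.11 0; 0 0 0 0 0 0.11 0; 0 0 0 0 0 0.11 0; 0 0 0 0 0 0.11 0; 0 0 0 0 0 0.11 0; 0 0 0 0 0 0.04 0' | tail -3
python3 go.py 706.3 10.8 60 0.105
```

```text
clk 5.0 tcp [443.2  10.1 144.6] yaw_y 1.999 toolz [ 0.006  0.001 -1.   ] w 14.2 gf 27.4 F [ 1.3 -0.1 -0.8] q7 1.89
shift units [-0.5991 -0.2716  0.0154] rows 7.0 /8: [-0.0749 -0.034   0.0019]
rz units 1.809 rows>=15.2
clock: 5.63
tcp_pos: [703.0, 9.4, 140.5]
orientation: [0.668, -3.069, -0.0]
wrist_force: [0.8, -0.3, -0.1]
grip_width: 14.0
grasp_force: 27.4
clock: 6.3
tcp_pos: [701.5, 9.6, 140.4]
orientation: [-0.775, -3.043, 0.0]
wrist_force: [0.4, -0.0, -0.5]
grip_width: 14.0
grasp_force: 27.3
wrist_force: [0.2, -0.7, -0.0]
grip_width: 14.4
grasp_force: 27.3
clk 7.0 tcp [701.5   9.8 140.3] yaw_y 0.223 toolz [-0.001  0.    -1.   ] w 14.4 gf 27.3 F [ 0.2 -0.7 -0. ] q7 0.49
shift units [-0.0003  0.0124  0.2008] rows 2.0 /8: [-0.      0.0015  0.0251]
rz units 0.113 rows>=0.9
```

```bash
python3 -m handwheel '0 0 0 0 0 0.056 0; 0 0 0 0 0 0.056 0; 0 0.012 0.05 0 0 0 0; 0 0 0.05 0 0 0 0; 0 0 0.05 0 0 0 0; 0 0 0.05 0 0 0 0; 0 0 0 0 0 0 0; 0 0 0 0 0 0 0' | head -2
python3 go.py 706.3 10.8 9 0.105
python3 - <<'E'
from h import *
s=grab_frame("scene")[:,:,::-1]
cv2.imwrite("pics/d3.png",cv2.resize(s[200:345,300:450],None,fx=4,fy=4,interpolation=2))
E
```

```text
clock: 7.63
tcp_pos: [705.8, 10.1, 59.9]
clk 7.6 tcp [705.8  10.1  59.9] yaw_y 0.112 toolz [-0.003 -0.    -1.   ] w 14.5 gf 27.3 F [ 0.7 -0.1  0. ] q7 0.44
shift units [0.0015 0.0017 0.1272] rows 2.0 /8: [0.0002 0.0002 0.0159]
rz units 0.007 rows>=0.1
```

View pics/d3.png

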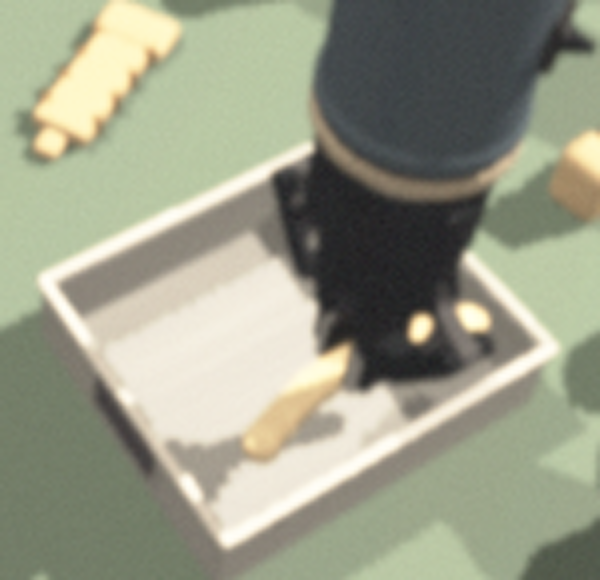

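The rib hangs inside the bin walls, its ends at crop (258,440) and (475,318), along y as intended. Lowering it to the floor now, then opening slightly.

```bash
python3 -m handwheel '0 0 0.04 0 0 0 0; 0 0 0.04 0 0 0 0; 0 0 0.025 0 0 0 0; 0 0 0.012 0 0 0 0; 0 0 0.005 0 0 0 0; 0 0 0.005 0 0 0 0; 0 0 0 0 0 0 0; 0 0 0 0 0 0 0'
python3 go.py 706 10.5 8
```

```text
clock: 8.35
tcp_pos: [707.2, 9.9, 10.8]
orientation: [2.093, 2.342, 0.001]
wrist_force: [0.2, -0.3, 0.7]
grip_width: 13.8
grasp_force: 27.3
clk 8.3 tcp [707.2   9.9  10.8] yaw_y 0.112 toolz [ 0.001 -0.    -1.   ] w 13.8 gf 27.3 F [ 0.2 -0.3  0.7] q7 0.46
shift units [ 0.0019 -0.0029  0.0071] rows 1.0 /8: [ 0.0002 -0.0004  0.0009]
```

```bash
python3 -m handwheel '0 0 0.003 0 0 0 0; 0 0 0.003 0 0 0 0; 0 0 0.002 0 0 0 0; 0 0 0.002 0 0 0 0; 0 0 0 0 0 0 0; 0 0 0 0 0 0 0; 0 0 0 0 0 0 0; 0 0 0 0 0 0 0' | sed -n 2p\;4p
```

```text
tcp_pos: [707.0, 10.0, 7.5]
wrist_force: [-4.1, 0.1, 11.0]
```

```bash
python3 -m handwheel '0 0 0 0 0 0 0.2; 0 0 0 0 0 0 0.25; 0 0 0 0 0 0 0.28; 0 0 -0.01 0 0 0 0.28; 0 0 -0.03 0 0 0 0.28; 0 0 -0.06 0 0 0 0.28; 0 0 -0.08 0 0 0 0.28; 0 0 -0.09 0 0 0 0.28' | sed -n 2p\;4p
python3 -m handwheel '0 0 -0.09 0 0 0 0.7; 0 0 0 0 0 0 0.7; 0 0 0 0 0 0 0.7; 0 0 0 0 0 0 0.7; 0 0 0 0 0 0 0.7; 0 0 0 0 0 0 0.7; 0 0 0 0 0 0 0.7; 0 0 0 0 0 0 0.7' | sed -n 2p\;4p
python3 - <<'E'
from h import *
s=np.ascontiguousarray(grab_frame("scene")[:,:,::-1]); cv2.imwrite("pics/s4.png",s)
for x in [(42,0),(42,70)]: pass
c,b,cc=mask(s,325,245,105,85,lambda R,G,B:(R-B>45),4); print("rib",c,plane("scene",c,10),[plane("scene",ext(cc,d),10).round(0) for d in [(1,-.6),(-1,.6)]])
E
# tool y for breastbone: perpendicular to (-0.972)
python3 go.py 444 0.5 140 0.599
```

```text
tcp_pos: [706.3, 10.0, 114.8]
wrist_force: [0.8, 0.3, 1.1]
tcp_pos: [706.5, 10.0, 149.2]
wrist_force: [1.4, 0.5, -0.1]
rib [399.46807497 300.29377118] [713.3280669  48.1278697  10.       ] [array([713.,  90.,  10.]), array([725., -25.,  10.])]
clk 10.4 tcp [706.6   9.9 149.4] yaw_y 0.112 toolz [-0.001 -0.    -1.   ] w 59.5 gf 0.0 F [-0.2  0.2 -0.1] q7 0.39
shift units [ 0.0501 -0.6549  0.0243] rows 7.0 /8: [ 0.0063 -0.0819  0.003 ]
rz units -0.465 rows>=3.9
```

```bash
python3 -m handwheel '0.006 -0.082 0 0 0 0 0.7; 0.006 -0.082 0 0 0 0 0.7; 0.006 -0.082 0 0 0 0 0.7; 0.006 -0.082 0 0 0 0 0.7; 0.006 -0.082 0 0 0 0 0.7; 0.006 -0.082 0 0 0 0 0.7; 0.006 -0.082 0 0 0 0 0.7; 0.006 -0.082 0 0 0 0 0.7' | sed -n 2p
python3 -m handwheel '0 0 0.03 0 0 -0.095 0.7; 0 0 0.03 0 0 -0.095 0.7; 0 0 0.03 0 0 -0.095 0.7; 0 0 0.03 0 0 -0.095 0.7; 0 0 0.03 0 0 -0.08 0.7; 0 0 0.03 0 0 0 0.7; 0 0 0 0 0 0 0.7; 0 0 0 0 0 0 0.7' | sed -n 2p
python3 go.py 444 0.5 30 0.599
```

```text
tcp_pos: [442.3, -0.5, 150.0]
tcp_pos: [443.7, -0.6, 77.9]
clk 11.7 tcp [443.7  -0.6  77.9] yaw_y 0.593 toolz [-0.001 -0.    -1.   ] w 59.8 gf 0.0 F [ 0.5 -0.2 -0.1] q7 0.89
shift units [0.0018 0.0024 0.1198] rows 2.0 /8: [0.0002 0.0003 0.015 ]
rz units -0.006 rows>=0.1
```

```bash
python3 -m handwheel '0.001 0.002 0.06 0 0 0 0.7; 0 0 0.06 0 0 0 0.7; 0 0 0.04 0 0 0 0.7; 0 0 0.015 0 0 0 0.7; 0 0 0.004 0 0 0 0.7; 0 0 0.003 0 0 0 0.6; 0 0 0 0 0 0 0.5; 0 0 0 0 0 0 0.4' 35
python3 -m handwheel '0 0 0 0 0 0 0.3; 0 0 0 0 0 0 0; 0 0 0 0 0 0 0; 0 0 0 0 0 0 0; 0 0 0 0 0 0 0; 0 0 0 0 0 0 0; 0 0 0 0 0 0 0; 0 0 0 0 0 0 0'
```

```text
clock: 12.4
tcp_pos: [444.9, 0.5, 6.4]
orientation: [1.473, 2.773, 0.001]
wrist_force: [-1.3, -0.2, 6.9]
grip_width: 36.4
grasp_force: 34.2
clock: 13.07
tcp_pos: [444.9, 0.5, 6.4]
orientation: [1.473, 2.773, 0.002]
wrist_force: [-0.3, -0.4, 7.4]
grip_width: 36.7
grasp_force: 34.9
```

```bash
python3 -m handwheel '0 0 -0.005 0 0 0 0; 0 0 -0.01 0 0 0 0; 0 0 -0.02 0 0 0 0; 0 0 -0.04 0 0 0 0; 0 0 -0.06 0 0 0 0; 0 0 -0.07 0 0 0 0; 0 0 -0.07 0 0 0 0; 0 0 -0.06 0 0 0 0'
python3 go.py 631.7 3 140 0.105
```

```text
clock: 13.73
tcp_pos: [444.1, 0.2, 141.7]
orientation: [1.474, 2.774, 0.0]
wrist_force: [0.2, -0.2, -0.6]
grip_width: 36.5
grasp_force: 35.2
clk 13.7 tcp [4.441e+02 2.000e-01 1.417e+02] yaw_y 0.594 toolz [ 0.001  0.    -1.   ] w 36.5 gf 35.2 F [ 0.2 -0.2 -0.6] q7 0.82
shift units [-0.2566  0.3927  0.0045] rows 5.0 /8: [-0.0321  0.0491  0.0006]
rz units 0.467 rows>=3.9
```

```bash
python3 -m handwheel '-0.032 0.049 0 0 0 0 0; -0.032 0.049 0 0 0 0 0; -0.032 0.049 0 0 0 0 0; -0.032 0.049 0 0 0 0 0; -0.032 0.049 0 0 0 0 0; -0.032 0.049 0 0 0 0 0; -0.032 0.049 0 0 0 0 0; -0.032 0.049 0 0 0 0 0' | sed -n 2p
python3 -m handwheel '0 0 0 0 0 0.078 0; 0 0 0 0 0 0.078 0; 0 0 0 0 0 0.078 0; 0 0 0 0 0 0.078 0; 0 0 0 0 0 0.078 0; 0 0 0 0 0 0.078 0; 0 0 0 0 0 0 0; 0 0 0 0 0 0 0' | sed -n 2p
python3 go.py 631.7 3 12 0.105
python3 - <<'E'
from h import *
s=grab_frame("scene")[:,:,::-1]
cv2.imwrite("pics/d4.png",cv2.resize(s[160:345,290:450],None,fx=3.2,fy=3.2,interpolation=2))
E
```

```text
tcp_pos: [632.3, 3.4, 140.2]
tcp_pos: [631.4, 3.6, 139.9]
clk 15.1 tcp [631.4   3.6 139.9] yaw_y 0.107 toolz [-0. -0. -1.] w 36.6 gf 35.2 F [-0.   0.3 -1.6] q7 0.44
shift units [-0.0013  0.0007  0.3197] rows 4.0 /8: [-0.0002  0.0001  0.04  ]
rz units 0.002 rows>=0.0
```

View pics/d4.png

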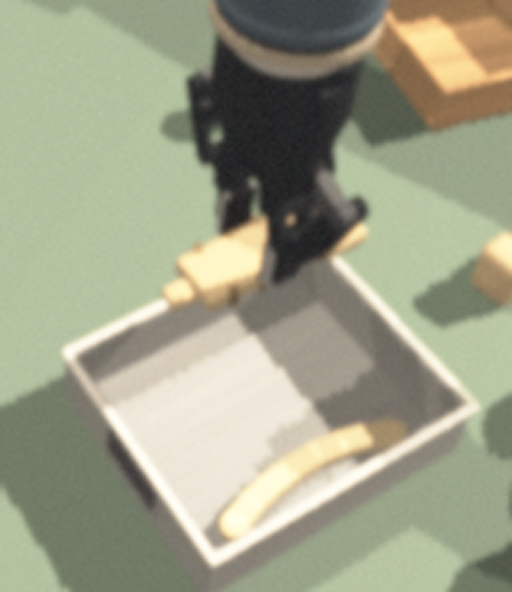

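The rib lies flat in the bin, from (230,525) to (400,435) in the crop. The breastbone is held level above the free half. Lowering it.

```bash
python3 -m handwheel '0 0 0.06 0 0 0 0; 0 0 0.07 0 0 0 0; 0 0 0.07 0 0 0 0; 0 0 0.06 0 0 0 0; 0 0 0.03 0 0 0 0; 0 0 0.015 0 0 0 0; 0 0 0.008 0 0 0 0; 0 0 0.003 0 0 0 0' | sed -n 2p\;4p
python3 -m handwheel '0 0 0.003 0 0 0 0; 0 0 0.002 0 0 0 0; 0 0 0.002 0 0 0 0; 0 0 0 0 0 0 0; 0 0 0 0 0 0 0; 0 0 0 0 0 0 0; 0 0 0 0 0 0 0; 0 0 0 0 0 0 0' | sed -n 2p\;4p
```

```text
tcp_pos: [632.2, 3.2, 13.5]
wrist_force: [-0.3, 0.1, 0.8]
tcp_pos: [631.9, 3.4, 10.5]
wrist_force: [-0.0, 0.7, 5.5]
```

```bash
python3 -m handwheel '0 0 0 0 0 0 0.48; 0 0 0 0 0 0 0.52; 0 0 0 0 0 0 0.55; 0 0 -0.01 0 0 0 0.55; 0 0 -0.03 0 0 0 0.55; 0 0 -0.06 0 0 0 0.55; 0 0 -0.08 0 0 0 0.55; 0 0 -0.09 0 0 0 0.55' | sed -n 2p\;4p
python3 go.py 634.5 243.7 125 0.295
```

```text
tcp_pos: [630.7, 3.2, 119.2]
wrist_force: [1.4, 0.5, 1.4]
clk 17.1 tcp [630.7   3.2 119.2] yaw_y 0.104 toolz [-0.002 -0.    -1.   ] w 46.9 gf 0.0 F [1.4 0.5 1.4] q7 0.45
shift units [ 0.597   0.0715 -0.0149] rows 6.0 /8: [ 0.0746  0.0089 -0.0019]
rz units -0.183 rows>=1.5
```

```bash
python3 -m handwheel '0.0746 0.009 0 0 0 0 0.75; 0.0746 0.009 0 0 0 0 0.75; 0.0746 0.009 0 0 0 0 0.75; 0.0746 0.009 0 0 0 0 0.75; 0.0746 0.009 0 0 0 0 0.75; 0.0746 0.009 0 0 0 0 0.75; 0.0746 0.009 0 0 0 0 0.75; 0.0746 0.009 0 0 0 0 0.75' | sed -n 2p
python3 -m handwheel '0 0 0 0 0 -0.092 0.75; 0 0 0 0 0 -0.092 0.75; 0 0 0 0 0 0 0.75; 0 0 0 0 0 0 0.75; 0 0 0 0 0 0 0.75; 0 0 0 0 0 0 0.75; 0 0 0 0 0 0 0.75; 0 0 0 0 0 0 0.75' | sed -n 2p
python3 - <<'E'
from h import *
s=np.ascontiguousarray(grab_frame("scene")[:,:,::-1]); cv2.imwrite("pics/s5.png",s)
cv2.imwrite("pics/d5.png",np.hstack([cv2.resize(s[220:345,300:445],None,fx=2.75,fy=3,interpolation=2),cv2.resize(s[140:265,400:525],None,fx=3,fy=3,interpolation=2)]))
E
python3 go.py 634.5 243.7 12 0.295
```

```text
tcp_pos: [635.4, 245.3, 119.4]
tcp_pos: [635.5, 243.5, 118.1]
clk 18.5 tcp [635.5 243.6 118.1] yaw_y 0.296 toolz [-0. -0. -1.] w 63.7 gf 0.0 F [ 0.6 -0.2  1. ] q7 0.25
shift units [ 0.0009 -0.0023  0.2652] rows 3.0 /8: [ 0.0001 -0.0003  0.0332]
rz units 0.001 rows>=0.0
```

View pics/d5.png

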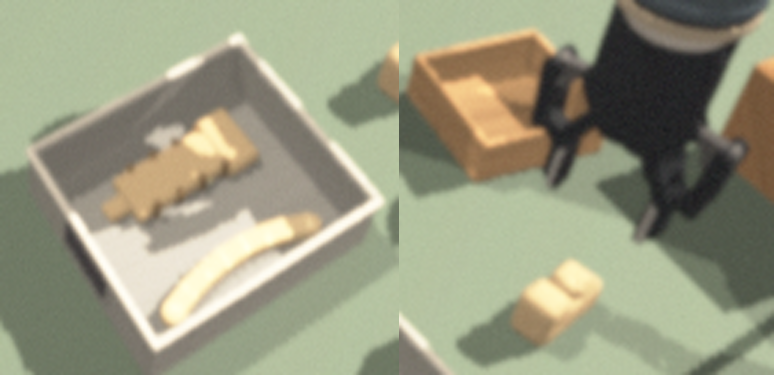

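Both bones lie flat side by side in the bin: the breastbone around (180,165) in the left half-crop and the rib around (240,265). The gripper is open above the heel bone. Going down to take it.

```bash
python3 -m handwheel '0 -0.002 0.06 0 0 0 0.75; 0 0 0.07 0 0 0 0.75; 0 0 0.06 0 0 0 0.75; 0 0 0.04 0 0 0 0.75; 0 0 0.02 0 0 0 0.75; 0 0 0.01 0 0 0 0.7; 0 0 0 0 0 0 0.6; 0 0 0 0 0 0 0.5' 40 | sed -n 2p\;4,6p
python3 -m handwheel '0 0 0 0 0 0 0.4; 0 0 0 0 0 0 0.3; 0 0 0 0 0 0 0.2; 0 0 0 0 0 0 0; 0 0 0 0 0 0 0; 0 0 0 0 0 0 0; 0 0 0 0 0 0 0; 0 0 0 0 0 0 0'
```

```text
tcp_pos: [635.4, 243.5, 15.0]
wrist_force: [0.9, -0.3, 0.4]
grip_width: 42.7
grasp_force: 0.0
clock: 19.83
tcp_pos: [635.6, 243.7, 15.6]
orientation: [1.868, 2.524, 0.003]
wrist_force: [-1.7, -0.7, 6.6]
grip_width: 33.4
grasp_force: 40.6
```

```bash
python3 -m handwheel '0 0 -0.005 0 0 0 0; 0 0 -0.01 0 0 0 0; 0 0 -0.03 0 0 0 0; 0 0 -0.06 0 0 0 0; 0 0 -0.07 0 0 0 0; 0 0 -0.07 0 0 0 0; 0 0 -0.06 0 0 0 0; 0 0 -0.02 0 0 0 0' | sed -n 2p\;4,6p
python3 go.py 433 -347 145 -0.141
```

```text
tcp_pos: [636.6, 243.6, 149.2]
wrist_force: [1.5, -0.1, -1.3]
grip_width: 33.2
grasp_force: 39.8
clk 20.5 tcp [636.6 243.6 149.2] yaw_y 0.296 toolz [ 0.006  0.002 -1.   ] w 33.2 gf 39.8 F [ 1.5 -0.1 -1.3] q7 0.24
shift units [-1.2635 -0.9179  0.0048] rows 16.0 /8: [-0.1579 -0.1147  0.0006]
rz units 0.418 rows>=3.5
```

```bash
python3 -m handwheel '-0.05 -0.036 0 0 0 0 0; -0.08 -0.058 0 0 0 0 0; -0.08 -0.058 0 0 0 0 0; -0.08 -0.058 0 0 0 0 0; -0.08 -0.058 0 0 0 0 0; -0.08 -0.058 0 0 0 0 0; -0.08 -0.058 0 0 0 0 0; -0.08 -0.058 0 0 0 0 0' | sed -n 2p
python3 -m handwheel '-0.08 -0.058 0 0 0 0 0; -0.08 -0.058 0 0 0 0 0; -0.08 -0.058 0 0 0 0 0; -0.08 -0.058 0 0 0 0 0; -0.08 -0.058 0 0 0 0 0; -0.08 -0.058 0 0 0 0 0; -0.08 -0.058 0 0 0 0 0; -0.08 -0.058 0 0 0 0 0' | sed -n 2p
python3 -m handwheel '-0.013 -0.01 0 0 0 0.08 0; 0 0 0 0 0 0.08 0; 0 0 0 0 0 0.08 0; 0 0 0 0 0 0.08 0; 0 0 0 0 0 0.08 0; 0 0 0 0 0 0.018 0; 0 0 0 0 0 0 0; 0 0 0 0 0 0 0' | sed -n 2p
python3 go.py 433 -347 22 -0.141
```

```text
tcp_pos: [535.8, -42.9, 144.2]
tcp_pos: [433.2, -342.1, 144.2]
tcp_pos: [432.0, -346.5, 144.1]
clk 22.5 tcp [ 432.  -346.5  144.1] yaw_y -0.138 toolz [-0.  0. -1.] w 33.2 gf 39.7 F [-0.2 -0.2 -0.4] q7 0.92
shift units [-0.0008  0.0028  0.3052] rows 3.0 /8: [-0.0001  0.0003  0.0382]
rz units 0.002 rows>=0.0
```

```bash
python3 -m handwheel '0 0.002 0.05 0 0 0 0; 0 0 0.06 0 0 0 0; 0 0 0.05 0 0 0 0; 0 0 0.04 0 0 0 0; 0 0 0.01 0 0 0 0; 0 0 0 0 0 0 0; 0 0 0 0 0 0 0; 0 0 0 0 0 0 0' | sed -n 2p
python3 - <<'E'
from h import *
s=grab_frame("scene")[:,:,::-1]
cv2.imwrite("pics/d6.png",cv2.resize(s[190:310,110:260],None,fx=4,fy=4,interpolation=2))
E
```

```text
tcp_pos: [433.2, -347.4, 61.2]
```

View pics/d6.png

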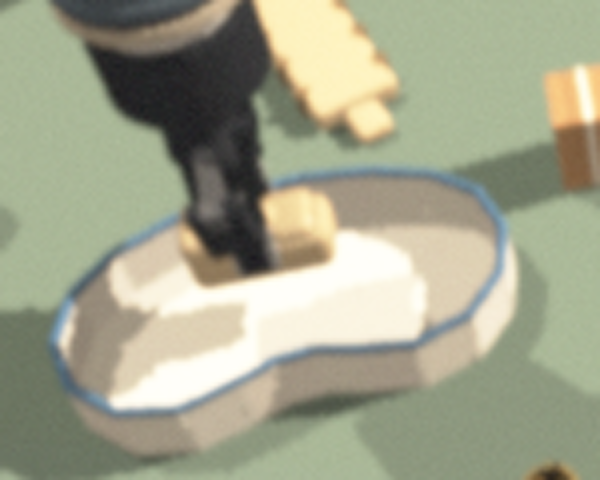

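The heel bone is level above the dish's middle, at crop (260,240), clear of both long walls. Lowering and releasing.

```bash
python3 -m handwheel '0 0 0.04 0 0 0 0; 0 0 0.03 0 0 0 0; 0 0 0.016 0 0 0 0; 0 0 0.008 0 0 0 0; 0 0 0.004 0 0 0 0; 0 0 0.003 0 0 0 0; 0 0 0 0 0 0 0; 0 0 0 0 0 0 0' | sed -n 2p\;4p
python3 -m handwheel '0 0 0.002 0 0 0 0; 0 0 0.002 0 0 0 0; 0 0 0 0 0 0 0; 0 0 0 0 0 0 0; 0 0 0 0 0 0 0; 0 0 0 0 0 0 0; 0 0 0 0 0 0 0; 0 0 0 0 0 0 0' | sed -n 2p\;4p
```

```text
tcp_pos: [433.0, -347.0, 20.2]
wrist_force: [0.5, -0.2, -1.4]
tcp_pos: [433.1, -347.0, 19.5]
wrist_force: [-2.0, 3.6, 15.5]
```

```bash
python3 -m handwheel '0 0 0 0 0 0 0.45; 0 0 0 0 0 0 0.5; 0 0 0 0 0 0 0.55; 0 0 -0.01 0 0 0 0.55; 0 0 -0.04 0 0 0 0.55; 0 0 -0.08 0 0 0 0.55; 0 0 -0.1 0 0 0 0.55; 0 0 -0.1 0 0 0 0.55' | sed -n 2p\;4p
python3 - <<'E'
from h import *
np.set_printoptions(precision=1,suppress=True)
n=np.ascontiguousarray(grab_frame("scene")[:,:,::-1]);cv2.imwrite("pics/s6.png",n)
a,b=(247.1,311.3),(400.4,122.1); print(tri(a,b),plane("scene",a,55),plane("top",b,55))
t=cv2.imread("pics/top0.png")
dark=lambda R,G,B:(R+G+B<120)
for im,reg,k in [(n,(238,302,20,18),"scene"),(t,(392,114,16,18),"top")]:
    c,_,_=mask(im,*reg,dark); print(k,c,plane(k,c,55))
    c,_,cc=mask(im,*((232,298,36,40) if k=="scene" else (385,110,30,30)),warm); print(c, [plane(k,ext(cc,d),22)[:2] for d in [(1,0),(-1,0)]], [plane(k,ext(cc,d),2)[:2] for d in [(0,1)]])
E
python3 go.py 629.5 -251 150 -0.141
```

```text
tcp_pos: [431.9, -346.5, 151.3]
wrist_force: [0.1, 0.0, 0.1]
(array([ 632. , -250.3,   54.4]), np.float64(2.883768951826631)) [ 632.9 -249.    55. ] [ 631.4 -251.5   55. ]
scene [246.3 314.3] [ 638.2 -252.3   55. ]
[248.7 319.4] [array([ 640.2, -229.4]), array([ 626.4, -269.6])] [array([ 648.3, -256.1])]
top [400.1 123.4] [ 627.5 -250.4   55. ]
[398.6 125. ] [array([ 632.9, -274.8]), array([ 630.8, -231.1])] [array([ 615.3, -256.3])]
clk 25.3 tcp [ 434.1 -349.6  158.7] yaw_y -0.143 toolz [ 0.006 -0.005 -1.   ] w 46.8 gf 0.0 F [ 2.2 -2.5  6. ] q7 0.91
shift units [0.3136 0.4483 0.0235] rows 6.0 /8: [0.0392 0.056  0.0029]
rz units -0.002 rows>=0.0
```

```bash
python3 -m handwheel '0.039 0.056 0 0 0 0 0.7; 0.039 0.056 0 0 0 0 0.7; 0.039 0.056 0 0 0 0 0.7; 0.039 0.056 0 0 0 0 0.7; 0.039 0.056 0 0 0 0 0.7; 0.039 0.056 0 0 0 0 0.7; 0.039 0.056 0 0 0 0 0.7; 0.039 0.056 0 0 0 0 0.7' | sed -n 2p
python3 -m handwheel '0 0 0 0 0 0 0.7; 0 0 0.05 0 0 0 0.7; 0 0 0.05 0 0 0 0.7; 0 0 0.05 0 0 0 0.7; 0 0 0 0 0 0 0.7; 0 0 0 0 0 0 0.7; 0 0 0 0 0 0 0.7; 0 0 0 0 0 0 0.7' | sed -n 2p
python3 - <<'E'
from h import *
s=grab_frame("scene")[:,:,::-1]
cv2.imwrite("pics/d7.png",cv2.resize(s[190:350,120:290],None,fx=3.5,fy=3.5,interpolation=2))
E
python3 go.py 632 -250.5 32 -0.141
```

```text
tcp_pos: [628.8, -247.6, 150.2]
tcp_pos: [628.3, -249.1, 91.7]
clk 26.6 tcp [ 628.4 -249.    91.6] yaw_y -0.141 toolz [ 0.002 -0.001 -1.   ] w 59.7 gf 0.0 F [-0.4  0.6 -0.4] q7 0.64
shift units [-0.0024  0.0092  0.149 ] rows 2.0 /8: [-0.0003  0.0011  0.0186]
rz units -0.000 rows>=0.0
```

View pics/d7.png

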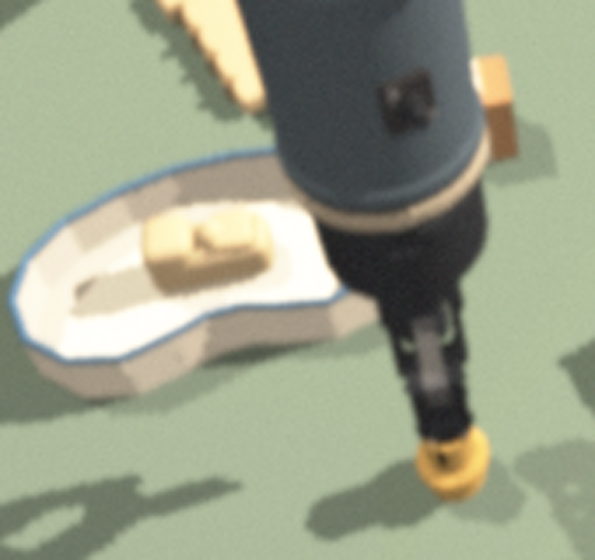

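The heel bone stands in the dish at crop (205,245), and the gripper is aligned above the holder at (453,460). Going down onto the barrel.

```bash
python3 -m handwheel '-0.002 0.009 0.04 0 0 0 0.7; 0 0 0.05 0 0 0 0.7; 0 0 0.035 0 0 0 0.7; 0 0 0.015 0 0 0 0.7; 0 0 0.005 0 0 0 0.6; 0 0 0 0 0 0 0.5; 0 0 0 0 0 0 0.45; 0 0 0 0 0 0 0.4' 30 | sed -n 2p\;4,6p
python3 -m handwheel '0 0 0 0 0 0 0.35; 0 0 0 0 0 0 0.3; 0 0 0 0 0 0 0.2; 0 0 0 0 0 0 0; 0 0 0 0 0 0 0; 0 0 0 0 0 0 0; 0 0 0 0 0 0 0; 0 0 0 0 0 0 0'
```

```text
tcp_pos: [631.7, -250.1, 33.0]
wrist_force: [-0.2, 0.4, -0.6]
grip_width: 34.6
grasp_force: 0.0
clock: 27.98
tcp_pos: [631.7, -250.0, 32.9]
orientation: [2.372, 2.059, 0.001]
wrist_force: [-0.7, 0.8, 5.7]
grip_width: 25.3
grasp_force: 29.3
```

```bash
python3 -m handwheel '0 0 -0.005 0 0 0 0; 0 0 -0.01 0 0 0 0; 0 0 -0.03 0 0 0 0; 0 0 -0.06 0 0 0 0; 0 0 -0.07 0 0 0 0; 0 0 -0.07 0 0 0 0; 0 0 -0.06 0 0 0 0; 0 0 -0.01 0 0 0 0' | sed -n 2p\;4,6p
python3 go.py 429 349 155 -0.141
```

```text
tcp_pos: [632.7, -251.3, 163.7]
wrist_force: [0.3, 0.3, 0.2]
grip_width: 25.3
grasp_force: 29.6
clk 28.6 tcp [ 632.7 -251.3  163.7] yaw_y -0.142 toolz [ 0.006 -0.003 -1.   ] w 25.3 gf 29.6 F [0.3 0.3 0.2] q7 0.59
shift units [ 1.4141 -0.7159  0.0144] rows 16.0 /8: [ 0.1768 -0.0895  0.0018]
rz units -0.000 rows>=0.0
```

```bash
python3 -m handwheel '0.06 -0.03 0 0 0 0 0; 0.09 -0.046 0 0 0 0 0; 0.09 -0.046 0 0 0 0 0; 0.09 -0.046 0 0 0 0 0; 0.09 -0.046 0 0 0 0 0; 0.09 -0.046 0 0 0 0 0; 0.09 -0.046 0 0 0 0 0; 0.09 -0.046 0 0 0 0 0' | sed -n 2p
python3 -m handwheel '0.09 -0.046 0 0 0 0 0; 0.09 -0.046 0 0 0 0 0; 0.09 -0.046 0 0 0 0 0; 0.09 -0.046 0 0 0 0 0; 0.09 -0.046 0 0 0 0 0; 0.09 -0.046 0 0 0 0 0; 0.09 -0.046 0 0 0 0 0; 0.06 -0.03 0 0 0 0 0' | sed -n 2p
python3 -m handwheel '0.018 -0.01 0 0 0 0 0; 0 0 0.03 0 0 0 0; 0 0 0.03 0 0 0 0; 0 0 0 0 0 0 0; 0 0 0 0 0 0 0; 0 0 0 0 0 0 0; 0 0 0 0 0 0 0; 0 0 0 0 0 0 0' | sed -n 2p\;5,6p
python3 go.py 429 349 42 -0.141
```

```text
tcp_pos: [529.5, 45.0, 158.4]
tcp_pos: [427.6, 340.5, 158.0]
tcp_pos: [427.5, 343.9, 134.7]
grip_width: 25.4
grasp_force: 29.7
clk 30.6 tcp [427.5 343.9 134.7] yaw_y -0.142 toolz [ 0.001  0.001 -1.   ] w 25.4 gf 29.7 F [-0.1  0.  -0.8] q7 -0.32
shift units [0.0129 0.0017 0.2318] rows 3.0 /8: [0.0016 0.0002 0.029 ]
rz units -0.001 rows>=0.0
```

```bash
python3 -m handwheel '0.013 0.002 0.04 0 0 0 0; 0 0 0.07 0 0 0 0; 0 0 0.06 0 0 0 0; 0 0 0.04 0 0 0 0; 0 0 0.015 0 0 0 0; 0 0 0.005 0 0 0 0; 0 0 0.002 0 0 0 0; 0 0 0 0 0 0 0' | sed -n 2p\;4p
python3 -m handwheel '0 0 0.003 0 0 0 0; 0 0 0.002 0 0 0 0; 0 0 0.002 0 0 0 0; 0 0 0 0 0 0 0; 0 0 0 0 0 0 0; 0 0 0 0 0 0 0; 0 0 0 0 0 0 0; 0 0 0 0 0 0 0' | sed -n 2p\;4p
```

```text
tcp_pos: [429.2, 349.3, 42.2]
wrist_force: [-0.4, -0.8, -0.5]
tcp_pos: [428.9, 349.3, 38.8]
wrist_force: [-0.1, 0.9, 5.2]
```

```bash
python3 -m handwheel '0 0 0 0 0 0 0.35; 0 0 0 0 0 0 0.42; 0 0 0 0 0 0 0.5; 0 0 0 0 0 0 0.5; 0 0 -0.01 0 0 0 0.5; 0 0 -0.04 0 0 0 0.5; 0 0 -0.08 0 0 0 0.5; 0 0 -0.1 0 0 0 0.5' | sed -n 2p\;4p
python3 -m handwheel '0 0 -0.1 0 0 0 0.5; 0.08 0 0 0 0 0 0.5; 0.1 0 0 0 0 0 0.5; 0.1 0 0 0 0 0 0.5; 0.08 0 0 0 0 0 0.5; 0 0 0 0 0 0 0.5; 0 0 0 0 0 0 0.5; 0 0 0 0 0 0 0.5' | sed -n 2p\;4p
python3 - <<'E'
from h import *
s=np.ascontiguousarray(grab_frame("scene")[:,:,::-1])
cv2.imwrite("pics/f1.png",cv2.resize(s[120:350,110:480],None,fx=2.16,fy=2.16,interpolation=2))
E
```

```text
tcp_pos: [427.4, 348.1, 130.0]
wrist_force: [0.1, 0.8, 0.7]
tcp_pos: [449.0, 490.8, 170.4]
wrist_force: [-0.1, -0.1, -0.0]
```

View pics/f1.png

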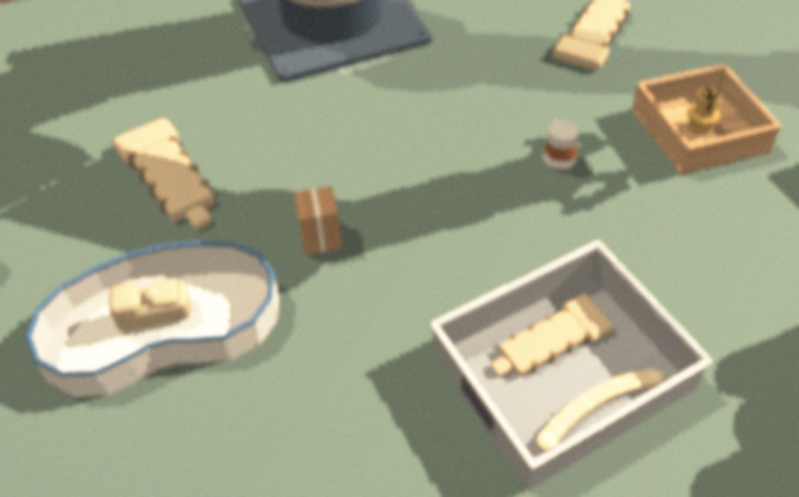

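The final picture shows everything in place. The breastbone (550,335) and rib (600,405) lie flat side by side in the bin. The heel bone (150,303) stands in the dish and the holder (705,110) stands upright in the box. The jar and carton have not moved. Handing in.

```bash
python3 -c "
from plant import workorder
print(workorder.job_done())"
```

```text
the job is handed in; nothing more can be done
None
```

Job handed in: the rib and breastbone lie flat side by side in the bin, the heel bone stands in the kidney dish, the bulb holder stands upright in the wooden box, and the glue jar and carton were not touched.

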